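Turn a bearing housing in a slide-jaw fixture and re-clamp it to the gauge mark

TASK

The bearing housing stands in the slide-jaw fixture with its two bearing faces covered by the jaws. Push the jaw open by its black pull grip, turn the housing a quarter turn (either way) and set it gently back down flat on the bed between the jaws, about midway across them, so that the bearing faces are clear and its plain ends face the jaws. Then draw the jaw closed on it by the sprung grip until the pointer stands at the black line on the barrel, hold it there for a second without pulling on to the end stop, and let the grip slide back, leaving the housing held between both jaws and the things around it where they were.

Things in the scene. Friction and masses are not known exactly. Their poses are not given: they have to be found in the camera images.
- fixture: fixture bolted to the bench. Origin on the bench below the middle of the fixed jaw's inner face. Its y is the jaw travel: moving jaw at +y, pull grip at -y. Base plate 120 mm (x), y -245 to +155 mm, 12 thick. Steel bed 110 wide, y -25 to +155, top 35 mm above the bench. Both jaws 110 wide (x), 25 thick, tops 65 mm above the bench; the fixed jaw covers y -25 to 0
- bed (a point): point on the bed's top at the middle of the fixed jaw's inner face: 35 mm straight above the fixture's origin, same axes
- jaw (a joint): moving jaw, slides along the fixture's y, stays where left (friction about 5 N). Gap between the jaws = 40 mm + this value; 0 to 0.070 m, growing as it opens. Draw rod, gauge barrel and pull grip move with it: with the grip home, the grip's centre is at fixture y = -175 mm + this value
- jaw_face (a point): middle of the upper edge of the moving jaw's inner face (65 mm above the bench)
- pull (a joint): sprung pull grip on the gauge barrel: 0 when home, grows as it is drawn out (fixture's -y), end stop at 0.035 m; 0.020 m (about 12.5 N) puts the pointer at the black line. A spring brings it home. Pushing the grip towards the jaws opens the jaw; pulling stretches the spring some 5 mm, then closes the jaw
- grip_top (a point): centre of the top of the black upright pull grip, 93 mm above the bench: a plate 14 mm thick along the fixture's y, 50 mm wide along its x, from 13 to 93 mm above the bench. On its jaw side is the barrel, top 42 mm above the bench (pointer 47 mm)
- pointer (a point): tip of the dark pointer bar that is fixed to the grip and lies over the barrel's white top
- mark (a point): black cross line on the barrel's white top, 34 mm wide barrel; the barrel moves with the jaw. The pointer tip's y in the fixture's frame equals the line's y at a pull of 20 mm
- housing: aluminium bearing housing block 84 mm (its x) x 50 (its y) x 78 high, about 0.7 kg, origin at the centre of its underside. A round bearing shows flush on the two large faces (+y, -y); the +x and -x ends are plain; a brass nipple 10 mm high is in the middle of the top. At the start its y lies along the fixture's y, the jaws at its bearing faces
- bearing_a: bystander: loose steel bearing ring lying by the fixture, 72 mm across, 20 mm high; origin under its centre
- bearing_b: bystander: loose steel bearing ring, 62 mm across, 18 mm high; origin under its centre
- cone: bystander: loose tapered roller bearing, 76 mm across, 30 mm high; origin under its centre
- screwdriver: bystander: screwdriver 190 mm long lying on the bench
- wrench: bystander: wrench 180 mm long lying on the bench
- oil: bystander: small oil bottle standing on the bench, 56 mm across, 130 mm high
Not all that is in view belongs to the job. Leave any red look-alike of the housing alone.

How it is judged:
On the way, in this order (a step that is already met when the one before it is completed fails the run):
1. the housing, turned a quarter, stands flat on the bed in the opened fixture (angle between the x axis of housing and the y axis of fixture, either way round below 0.2 rad and z of housing in the frame of bed between -0.004 and 0.004 m and angle between housing's own z axis and vertical below 0.06 rad and y of housing in the frame of bed between 0.036 and 0.072 m), for 0.2 s.
2. the grip is held with the pointer at the line (within 4 mm) while the jaw bears on the housing (value of joint pull between 0.016 and 0.024 m and value of joint jaw between 0.04 and 0.047 m and angle between the x axis of housing and the y axis of fixture, either way round below 0.06 rad), for 0.4 s.
At the end, for the whole second after the job is handed in: Housing flat on the bed (3 mm, 0.04 rad), long side along the jaw travel within 0.06 rad, within 25 mm of the middle of the jaws' width, between both jaws with at most 3 mm of play (jaw joint 0.0415 to 0.047), pull grip home (under 5 mm), all at rest (angle between the x axis of housing and the y axis of fixture, either way round below 0.06 rad and angle between housing's own z axis and vertical below 0.04 rad and z of housing in the frame of bed between -0.003 and 0.003 m and x of housing in the frame of bed between -0.025 and 0.025 m and y of housing in the frame of bed between 0.0395 and 0.0455 m and value of joint jaw between 0.0415 and 0.047 m and value of joint pull below 0.005 m and linear speed of housing below 0.02 m/s); the robot touches nothing.
It fails at once if the grip is pulled on past the line to its end stop (over 31 mm) (value of joint pull above 0.031 m).
It fails at once if the housing is dropped or rammed on the fixture (over 90 N) (contact force between housing and fixture above 90 N).
It fails at once if a bystander is moved by more than 30 mm (distance of any of bearing_a, bearing_b, cone, screwdriver, wrench, oil from where it was at the start of the episode above 0.03 m).
It also fails if it takes over 69 s, if anything falls off the work surface, if the arm or the gripper's body presses on something with over 40 N, if the wrist force passes 120 N, or if a joint passes its speed limit or range.

ROBOT

A 6-joint arm with a two-finger parallel gripper is mounted at the origin on the work surface. World frame = base frame: x ahead of the robot, y to its left, z up, the work surface at z = 0. Lengths are in m, angles in rad, forces in N, time in s.
With the tool pointing down it reaches from about 0.35 to 0.775 m from the base axis. Payload 5.5 kg.
Tool frame: the origin (TCP) lies between the finger pads; the fingertips stand 19 mm ahead of it and the grasp point (between the pads) is the TCP; z points along the fingers, y is the line along which they close (so a half turn about z gives the same grasp; the last joint's range is limited). The gripper opens to 85 mm and grips with 20 to 120 N. Pads are 22 mm wide; open, the fingers measure 114 mm over their backs; the gripper's body (76 mm by 85 mm) begins 54 mm behind the grasp point. The pads swing forward as they close: fully open they stand 13 mm farther back than shut.
Start: joints at [-1.433, 0.313, 0.046, 1.304, 0, 1.431], TCP at [0.158, -0.553, 0.25] pointing down, gripper open.
Joint ranges: [-2.76, 2.76], [-0.86, 1.69], [-1.03, 1.26], [-2.2, 2.34], [-1.47, 1.5], [-3.14, 3.14]. Speed limits (rad/s): [2.57, 2.57, 3.14, 3.14, 3.14, 3.14].

INTERFACE

Orientations are given as a unit quaternion [w, x, y, z].
In Python, from workcell import env gives the robot as it stands.
- The arm moves only by the shell command python3 -m pendant 'ROWS' [FORCE]. ROWS is JSON, a list of rows, each an object with "travel": the shift along the tool's x, y, z scaled (see below), a list of three; "rot": the turn, a rotation vector about the tool's x, y, z scaled (see below), a list of three; "fingers": the opening, from -1 (shut) to 1 (fully open). In form: [{"travel": [dx, dy, dz], "rot": [wx, wy, wz], "fingers": fingers}, ...]. A call has 1 to 10 rows; each row is the pose to reach, as a shift and turn from the pose commanded when the call began, along the tool's axes at that moment; what a row does not reach only later rows make up. The controller multiplies each number of a shift by 0.12 m and each number of a turn by 60 degrees. A row lasts 1/10 s, in which the tool goes at most 50 mm and 8.59 degrees, less where a joint would pass 70% of its speed; a pose out of reach is approached as far as the arm can. A call with a number of a shift or a turn outside -1 to 1 is refused whole. A call with a gripper value outside its range is refused whole. The fingers move at their own pace and stop on an object; FORCE is the grip in N (left out, the last holds). Time passes only in rows, so rows that repeat a pose let the fingers close. It gives the time, the measured TCP pose, the force, the opening and the grip force at its end, in the units of the state.
- env.get_state(): the state, without advancing time (a new reading comes with each control period).
- env.read_camera(name): name is "scene" or "top" or "wrist"; returns (picture, depth): 400x640x3 uint8, blue, green, red; 400x640 float32, m along the optical axis (not along the pixel's ray), 0 where there is no reading.
- env.camera_model(name): a dict with "fovy" (degrees; the focal length in pixels is half the picture's height over the tangent of half this angle, whatever the lens; pixels are square), "cx", "cy" (the principal point, pixels), "k1" (the pictures are not rectified: a ray, as slopes to the right and down, at radius r is drawn at 1 + k1 r^2 times it, then the intrinsics apply), "rvec" (rotation vector, rad) and "tvec" (3), from world to camera coordinates, as OpenCV has them; the wrist camera has in their place "T_tool_cam" (4x4, takes a point from camera to tool coordinates, whose origin is the TCP and whose axes are the flange's). Camera axes: x right, y down, z forward; pixel columns grow to the right and rows downward; lengths in m; the calibration is good to about 2 mm. A picture is of the moment at which its call begins: read the wrist's pose just before it. camera_model takes no time and is no camera call.
- env.hand_in(): hands the job in; it is judged then, once.
Trained networks look in the newest picture that a camera, given by its name, has taken for a name from the list of things; names that differ only in an ending like _2 or _b are one class to them, and where a whole thing is asked for, a point or a joint stands for the part that bears it (a point fixed in the world has none). Each returns a list of dicts, best first, with "conf" (0 to 1); they miss things now and then, are a little off and sometimes report something else, mostly with a low value. They report only what shows in the picture. A call takes as long as a camera call. They do not tell look-alikes from the thing itself.
- env.outline_of(camera, target): "mask" (400x640 bool, what is visible of it) and "xy" ([column, row] in pixels, amid what is visible of it).
The state is a dict: "clock": time; "joint_pos": joint angles; "qvel": joint speeds; "tau": joint torques, N m; "tcp_pos": TCP position; "orientation": TCP orientation; "wrist_force": force on the tool from outside, world axes, zero at the start; "ft_torque": the same for the moment, N m; "finger_gap": finger opening in m; "grip_force": force on a finger pad.
Only numpy, scipy, OpenCV 4.12 (cv2) and the standard library are available. Lean on these libraries where they do the work, as an engineer would, in place of code of your own. Each camera call takes 0.05 s, during which the arm holds its last target. There are 200 camera calls.

## Working session

There is one attempt and no reset: what is moved stays moved. The work goes in short steps, Python scripts to look and compute and a shell command to move; the robot and the scene stay as the last step left them, time stands still between calls to the robot, and variables do not carry over. Pictures are saved under pics/ and viewed, at most 10 in all, crops included, and the job is handed in when it is done.

```bash
ls; mkdir -p pics; cat > h.py <<'E'
import numpy as np, cv2
from workcell import env
from scipy.spatial.transform import Rotation as R
def T_wc(name):
    m=env.camera_model(name); T=np.eye(4)
    if 'T_tool_cam' in m:
        s=env.get_state(); q=s['orientation']; T[:3,:3]=R.from_quat([q[1],q[2],q[3],q[0]]).as_matrix(); T[:3,3]=s['tcp_pos']
        return m,T@np.array(m['T_tool_cam'])
    r=R.from_rotvec(np.ravel(m['rvec'])).as_matrix(); T[:3,:3]=r.T; T[:3,3]=-r.T@np.ravel(m['tvec']); return m,T
def K(m):
    f=200/np.tan(np.radians(m['fovy'])/2); return np.array([[f,0,m['cx']],[0,f,m['cy']],[0,0,1]]),np.array([m['k1'],0,0,0.])
def rays(m,uv):
    k,d=K(m); p=cv2.undistortPoints(np.asarray(uv,float).reshape(-1,1,2),k,d).reshape(-1,2); return np.c_[p,np.ones(len(p))]
def cloud(name,depth,T=None):
    m,T0=T_wc(name); T=T0 if T is None else T
    v,u=np.mgrid[:400,:640]; P=rays(m,np.c_[u.ravel(),v.ravel()])*depth.reshape(-1,1)
    return (P@T[:3,:3].T+T[:3,3]).reshape(400,640,3)
def onplane(name,uv,z,T=None):
    m,T0=T_wc(name); T=T0 if T is None else T
    d=rays(m,uv)@T[:3,:3].T; return T[:3,3]+d*((z-T[2,3])/d[:,2])[:,None]
E
python3 - <<'E'
from h import *
s=env.get_state(); print(s)
for n in ['scene','top']:
    im,d=env.read_camera(n); cv2.imwrite(f'pics/{n}0.png',im); np.save(f'{n}0.npy',d)
    c=cloud(n,d)
    for t in ['housing','fixture','grip_top','jaw','oil','wrench','screwdriver','cone','bearing_a','mark']:
        for o in env.outline_of(n,t)[:2]:
            mk=o['mask']&(d>0); p=c[mk]
            print(n,t,round(o['conf'],2),np.round(o['xy']),mk.sum(),np.round(np.median(p,0),3) if len(p) else '',np.round(np.percentile(p,98,axis=0),3) if len(p) else '')
E
```

```text
pics
{'clock': 0.0, 'joint_pos': array([-1.43260212e+00,  3.14015199e-01,  4.49338567e-02,  1.30357209e+00,
       -1.22707769e-05,  1.43121307e+00]), 'qvel': array([-7.71703019e-06, -1.54829627e-05,  1.20911126e-03, -1.11917704e-04,
       -1.46095198e-03, -4.09285367e-04]), 'tau': array([-1.81264091e-03, -4.80620313e+01,  2.98535228e+01,  1.88846339e-02,
       -3.58352690e-04,  1.72176181e-05]), 'tcp_pos': array([ 0.15760488, -0.55247295,  0.24938196]), 'orientation': array([-9.28557859e-04,  9.90370027e-01,  1.38442581e-01, -5.49048175e-06]), 'wrist_force': array([ 0.69289269, -1.21416202, -0.48337488]), 'ft_torque': array([-0.01977828, -0.00625885,  0.02023811]), 'grip_force': 0.0, 'finger_gap': 0.08553867860792852}
scene housing 0.9 [226. 195.] 928 [ 0.342 -0.194  0.066] [ 0.368 -0.154  0.083]
scene housing 0.89 [321. 201.] 840 [0.537 0.009 0.109] [0.558 0.04  0.117]
scene fixture 0.74 [281. 220.] 972 [ 0.504 -0.105  0.045] [0.58  0.085 0.094]
scene fixture 0.69 [259. 223.] 261 [ 0.489 -0.172  0.064] [ 0.507 -0.132  0.096]
scene grip_top 0.6 [257. 223.] 208 [ 0.496 -0.172  0.06
[... 988 characters left out ...]
 -0.07   0.025] [0.58  0.138 0.088]
top jaw 0.87 [303. 200.] 1134 [0.498 0.041 0.046] [0.572 0.087 0.094]
top jaw 0.72 [346. 204.] 5448 [ 0.497 -0.07   0.026] [0.578 0.138 0.093]
top oil 0.77 [159. 173.] 593 [0.576 0.441 0.085] [0.605 0.48  0.131]
top wrench 0.73 [458. 225.] 415 [ 0.429 -0.394  0.007] [ 0.501 -0.357  0.011]
top screwdriver 0.7 [248. 204.] 273 [0.504 0.212 0.022] [0.549 0.225 0.028]
top cone 0.73 [350. 163.] 536 [ 0.611 -0.086  0.027] [ 0.645 -0.054  0.033]
top bearing_a 0.78 [301. 156.] 368 [0.629 0.052 0.017] [0.658 0.078 0.022]
top bearing_a 0.65 [330. 244.] 487 [ 0.385 -0.011  0.019] [0.416 0.02  0.023]
top mark 0.7 [304. 203.] 1060 [0.498 0.047 0.047] [0.573 0.087 0.093]
```

```bash
python3 - <<'E'
from h import *
im=cv2.imread('pics/top0.png'); cv2.imwrite('pics/topc.png',cv2.resize(im[110:310,200:480],None,fx=2.8,fy=2.8,interpolation=cv2.INTER_CUBIC))
d=np.load('top0.npy'); c=cloud('top',d)
reg=(abs(c[...,0]-.5)<.13)&(c[...,1]>-.32)&(c[...,1]<.2)
def rect(nm,z0,z1,extra=True):
    mk=((reg&(c[...,2]>z0)&(c[...,2]<z1)&extra)*255).astype(np.uint8)
    n,l,st,_=cv2.connectedComponentsWithStats(mk)
    for i in range(1,n):
        if st[i,4]<60: continue
        p=c[l==i]; (ce,sz,a)=cv2.minAreaRect(p[:,:2].astype(np.float32))
        b=cv2.boxPoints((ce,sz,a)); e=b[1]-b[0]; f=b[2]-b[1]; L=e if np.hypot(*e)>np.hypot(*f) else f
        print(nm,st[i,4],np.round(ce,4),np.round(np.sort(sz),4),'long dir deg',round(np.degrees(np.arctan2(L[1],L[0]))%180,2),'z',round(float(np.median(p[:,2])),4))
rect('housing',.105,.12); rect('grip',.086,.1); rect('jaws',.055,.072); rect('base',.006,.018); rect('bed',.028,.04)
E
```

```text
housing 609 [0.5122 0.0172] [0.0499 0.0839] long dir deg 168.73 z 0.1125
grip 100 [ 0.4798 -0.1677] [0.0143 0.0479] long dir deg 167.9 z 0.0924
jaws 372 [0.5231 0.0554] [0.0251 0.11  ] long dir deg 169.18 z 0.0644
jaws 373 [ 0.5082 -0.0218] [0.0257 0.11  ] long dir deg 169.37 z 0.0648
base 73 [ 0.5983 -0.0816] [0.0381 0.075 ] long dir deg 68.38 z 0.0124
base 133 [0.6146 0.0531] [0.0289 0.0578] long dir deg 88.42 z 0.016
base 2327 [ 0.5022 -0.0543] [0.1204 0.399 ] long dir deg 79.12 z 0.0118
base 61 [ 0.3997 -0.0214] [0.0234 0.054 ] long dir deg 49.25 z 0.0169
bed 200 [ 0.6094 -0.0881] [0.0406 0.0545] long dir deg 89.33 z 0.0301
bed 766 [0.5346 0.1148] [0.0574 0.1101] long dir deg 168.99 z 0.0346
bed 81 [ 0.5005 -0.0696] [0.0143 0.0688] long dir deg 77.91 z 0.0305
bed 73 [0.4676 0.0266] [0.0145 0.055 ] long dir deg 83.07 z 0.0346
```

View pics/topc.png

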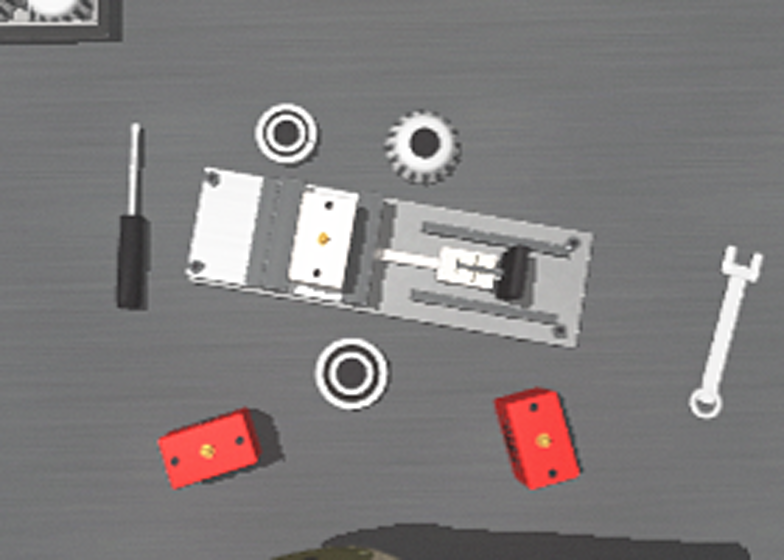

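View pics/scene0.png

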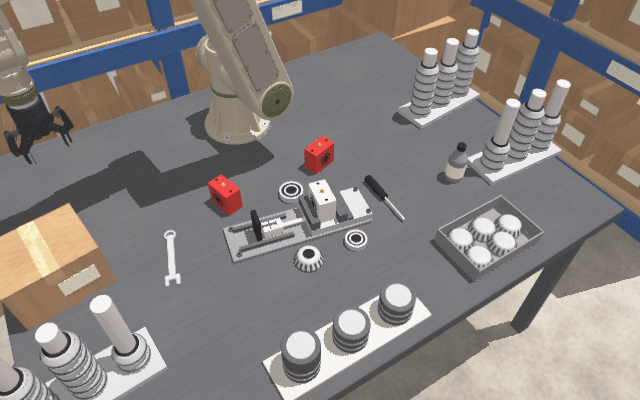

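The top view shows the white housing (crop 323,238) in the jaws and the black grip at (512,272). The red look-alikes are at (210,450) and (538,440), and the scene view agrees with this. The fitted fixture frame is consistent: jaw ≈ 14 mm, yaw ≈ -10.9°.

```bash
cat >> h.py <<'E'
A=np.radians(79.1); FY=np.array([np.cos(A),np.sin(A),0]); FX=np.array([FY[1],-FY[0],0]); O=np.array([.5106,-.0098,0])
def fx(p): p=np.asarray(p)-O; return np.array([p@FX,p@FY,p[2]])
def go(f,yaw):
    """f: target in fixture frame, yaw: angle of tool x from fixture x, deg; prints units of one move"""
    s=env.get_state(); q=s['orientation']; r=R.from_quat([q[1],q[2],q[3],q[0]])
    t=O+FX*f[0]+FY*f[1]+np.array([0,0,f[2]])
    g=R.from_euler('z',A-np.pi/2+np.radians(yaw))*R.from_euler('x',np.pi)
    print('at',np.round(fx(s['tcp_pos']),4),'travel',np.round(r.inv().apply(t-s['tcp_pos'])/.12,3),'rot',np.round((r.inv()*g).as_rotvec(degrees=True)/60,3),'F',np.round(s['wrist_force'],1),'gap',round(s['finger_gap'],4),'t',round(s['clock'],2),'j6',round(s['joint_pos'][5],2))
E
python3 -c "
from h import *
go([0,-.161,.18],180);go([0,-.161,.18],179)"
```

```text
at [-0.2438 -0.6001  0.2503] travel [ 3.464 -2.349  0.586] rot [-0.     0.    -2.553] F [-0.6  0.3  0.1] gap 0.0855 t 1.1 j6 1.43
at [-0.2438 -0.6001  0.2503] travel [ 3.464 -2.349  0.586] rot [-0.     0.    -2.536] F [-0.6  0.3  0.1] gap 0.0855 t 1.1 j6 1.43
```

```bash
python3 -m pendant '[{"travel":[0.5,-0.34,0],"rot":[0,0,-0.42],"fingers":1},{"travel":[1,-0.68,0],"rot":[0,0,-0.85],"fingers":1},{"travel":[1,-0.68,0],"rot":[0,0,-0.85],"fingers":1},{"travel":[1,-0.68,0],"rot":[0,0,-0.85],"fingers":1},{"travel":[1,-0.68,0],"rot":[0,0,-0.85],"fingers":1},{"travel":[1,-0.68,0],"rot":[0,0,-0.85],"fingers":1},{"travel":[1,-0.68,0],"rot":[0,0,-0.85],"fingers":1}]' 60; python3 -c "
from h import *
go([0,-.161,.18],180)"
```

```text
clock: 1.8
tcp_pos: [0.2509, -0.4415, 0.2504]
orientation: [0.0, 0.834, 0.552, -0.0]
wrist_force: [0.4, -0.5, 0.2]
finger_gap: 0.0854
grip_force: 0.0
at [-0.1734 -0.473   0.2504] travel [2.846 0.866 0.586] rot [-0.     0.    -1.702] F [ 0.4 -0.5  0.2] gap 0.0854 t 1.8 j6 0.76
```

```bash
python3 -m pendant '[{"travel":[0.5,0.15,0.1],"rot":[0,0,-0.42],"fingers":1},{"travel":[1,0.3,0.2],"rot":[0,0,-0.85],"fingers":1},{"travel":[1,0.3,0.2],"rot":[0,0,-0.85],"fingers":1},{"travel":[1,0.3,0.2],"rot":[0,0,-0.85],"fingers":1},{"travel":[1,0.3,0.2],"rot":[0,0,-0.85],"fingers":1},{"travel":[1,0.3,0.2],"rot":[0,0,-0.85],"fingers":1},{"travel":[1,0.3,0.2],"rot":[0,0,-0.85],"fingers":1}]' 60; python3 -c "
from h import *
go([0,-.161,.18],180)"
```

```text
clock: 2.5
tcp_pos: [0.3309, -0.3453, 0.2263]
orientation: [0.0, 0.517, 0.856, -0.0]
wrist_force: [0.3, 0.6, -0.3]
finger_gap: 0.0853
grip_force: 0.0
at [-0.113  -0.3635  0.2263] travel [0.729 1.789 0.386] rot [-0.     0.    -0.856] F [ 0.3  0.6 -0.3] gap 0.0853 t 2.5 j6 0.11
```

```bash
python3 -m pendant '[{"travel":[0.2,0.5,0.1],"rot":[0,0,-0.42],"fingers":1},{"travel":[0.4,1,0.2],"rot":[0,0,-0.856],"fingers":1},{"travel":[0.4,1,0.2],"rot":[0,0,-0.856],"fingers":1},{"travel":[0.4,1,0.2],"rot":[0,0,-0.856],"fingers":1},{"travel":[0.4,1,0.2],"rot":[0,0,-0.856],"fingers":1},{"travel":[0.4,1,0.2],"rot":[0,0,-0.856],"fingers":1},{"travel":[0.4,1,0.2],"rot":[0,0,-0.856],"fingers":1}]' 60; python3 -c "
from h import *
go([0,-.161,.18],180)"
```

```text
clock: 3.2
tcp_pos: [0.4145, -0.2468, 0.2023]
orientation: [-0.0, 0.096, 0.995, -0.0]
wrist_force: [-0.5, 0.1, -1.2]
finger_gap: 0.085
grip_force: 0.0
at [-0.0496 -0.2509  0.2023] travel [-0.412  0.75   0.186] rot [-0.    -0.    -0.001] F [-0.5  0.1 -1.2] gap 0.085 t 3.2 j6 -0.51
```

```bash
python3 -m pendant '[{"travel":[-0.2,0.37,0.1],"rot":[0,0,0],"fingers":1},{"travel":[-0.412,0.75,0.186],"rot":[0,0,0],"fingers":1},{"travel":[-0.412,0.75,0.186],"rot":[0,0,0],"fingers":1},{"travel":[-0.412,0.75,0.186],"rot":[0,0,0],"fingers":1}]' 60; python3 - <<'E'
from h import *
go([0,-.161,.078],180)
im,d=env.read_camera('wrist'); cv2.imwrite('pics/w1.png',im); c=cloud('wrist',d)
f=np.stack([(c-O)@FX,(c-O)@FY,c[...,2]],-1)
m=(abs(f[...,0])<.05)&(abs(f[...,1]+.161)<.03)&(abs(f[...,2]-.093)<.006)
p=f[m]; print(len(p), cv2.minAreaRect(p[:,:2].astype(np.float32)) if len(p) else '', np.median(p,0) if len(p) else '')
E
```

```text
clock: 3.6
tcp_pos: [0.4801, -0.1665, 0.1795]
orientation: [-0.001, 0.095, 0.995, 0.0]
wrist_force: [-0.5, -0.5, -0.0]
finger_gap: 0.0854
grip_force: 0.0
at [-0.0004 -0.1597  0.1795] travel [-0.004 -0.011  0.846] rot [-0.    -0.001  0.   ] F [-0.5 -0.5 -0. ] gap 0.0854 t 3.6 j6 -0.3
1624 ((0.0014005005359649658, -0.1594933420419693), (0.013813123106956482, 0.04963365197181702), 89.39139556884766) [-0.00062176 -0.15939241  0.09225236]
```

View pics/w1.png

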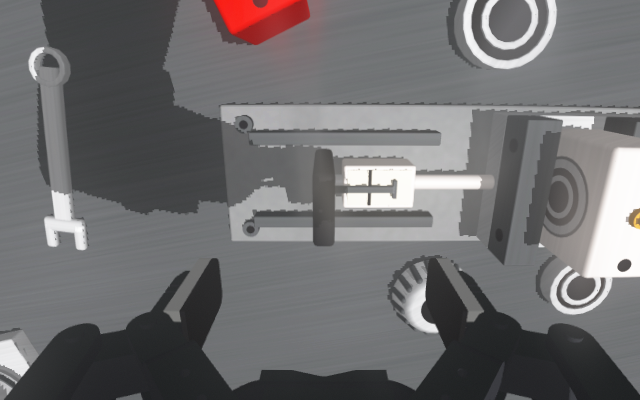

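The wrist view shows the plate at (323,197), between the open fingers (200 and 450) and square to them. I'll descend and grip it.

```bash
python3 -m pendant '[{"travel":[0,0,0.4],"rot":[0,0,0],"fingers":1},{"travel":[0,0.01,0.7],"rot":[0,0,0],"fingers":1},{"travel":[0,0.01,0.82],"rot":[0,0,0],"fingers":1},{"travel":[0,0.01,0.82],"rot":[0,0,0],"fingers":0},{"travel":[0,0.01,0.82],"rot":[0,0,0],"fingers":-0.3},{"travel":[0,0.01,0.82],"rot":[0,0,0],"fingers":-0.6},{"travel":[0,0.01,0.82],"rot":[0,0,0],"fingers":-1},{"travel":[0,0.01,0.82],"rot":[0,0,0],"fingers":-1},{"travel":[0,0.01,0.82],"rot":[0,0,0],"fingers":-1},{"travel":[0,0.01,0.82],"rot":[0,0,0],"fingers":-1}]' 50; python3 -c "
from h import *
go([0,-.106,.081],180)"
```

```text
clock: 4.65
tcp_pos: [0.4808, -0.1665, 0.0828]
orientation: [0.001, 0.093, 0.996, -0.0]
wrist_force: [-0.5, 1.9, 7.0]
finger_gap: 0.0131
grip_force: 51.8
at [ 0.0003 -0.1595  0.0828] travel [0.001 0.446 0.015] rot [-0.     0.002  0.003] F [-0.5  1.9  7. ] gap 0.0131 t 4.65 j6 -0.3
```

```bash
python3 -m pendant '[{"travel":[0,0.05,-0.01],"rot":[0,0,0],"fingers":-1},{"travel":[0,0.1,-0.01],"rot":[0,0,0],"fingers":-1},{"travel":[0,0.16,-0.01],"rot":[0,0,0],"fingers":-1},{"travel":[0,0.22,-0.01],"rot":[0,0,0],"fingers":-1},{"travel":[0,0.28,-0.01],"rot":[0,0,0],"fingers":-1},{"travel":[0,0.34,-0.01],"rot":[0,0,0],"fingers":-1},{"travel":[0,0.39,-0.01],"rot":[0,0,0],"fingers":-1},{"travel":[0,0.43,-0.01],"rot":[0,0,0],"fingers":-1},{"travel":[0,0.43,-0.01],"rot":[0,0,0],"fingers":-1}]'; python3 - <<'E'
from h import *
go([0,-.107,.2],180)
im,d=env.read_camera('top'); c=cloud('top',d); f=np.stack([(c-O)@FX,(c-O)@FY,c[...,2]],-1)
for z0,z1 in [(.055,.072),(.105,.12)]:
    mk=((abs(f[...,0])<.07)&(f[...,1]>-.03)&(f[...,1]<.15)&(f[...,2]>z0)&(f[...,2]<z1)).astype(np.uint8)
    n,l,st,_=cv2.connectedComponentsWithStats(mk)
    for i in range(1,n):
        if st[i,4]>80: print(z0,st[i,4],cv2.minAreaRect(f[l==i][:,:2].astype(np.float32)))
E
```

```text
clock: 5.55
tcp_pos: [0.4904, -0.116, 0.0829]
orientation: [0.001, 0.093, 0.996, -0.001]
wrist_force: [1.9, -2.6, -3.0]
finger_gap: 0.0131
grip_force: 50.6
at [ 0.0003 -0.1081  0.0829] travel [ 0.001  0.008 -0.976] rot [-0.001  0.002  0.003] F [ 1.9 -2.6 -3. ] gap 0.0131 t 5.55 j6 -0.2
0.055 381 ((-9.10051167011261e-05, 0.11749449372291565), (0.025167085230350494, 0.10987956076860428), 89.96524810791016)
0.055 373 ((0.00012465566396713257, -0.012336617335677147), (0.11005767434835434, 0.025674942880868912), 0.1475697159767151)
0.105 609 ((-0.00349586084485054, 0.026831379160284996), (0.04985705763101578, 0.08394031971693039), 89.76464080810547)
```

```bash
python3 -m pendant '[{"travel":[0,0,0],"rot":[0,0,0],"fingers":0},{"travel":[0,0,0],"rot":[0,0,0],"fingers":1},{"travel":[0,0,0],"rot":[0,0,0],"fingers":1},{"travel":[0,0,-0.2],"rot":[0,0,0],"fingers":1},{"travel":[0,0,-0.6],"rot":[0,0,0],"fingers":1},{"travel":[0,0,-0.97],"rot":[0,0,0],"fingers":1},{"travel":[0,0.4,-0.97],"rot":[0,0,0],"fingers":1},{"travel":[0.03,0.8,-0.97],"rot":[0,0,0],"fingers":1},{"travel":[0.03,1,-0.97],"rot":[0,0,0],"fingers":1},{"travel":[0.03,1,-0.97],"rot":[0,0,0],"fingers":1}]'; python3 -c "
from h import *
go([-.0035,.0268,.095],180)"
```

```text
clock: 6.6
tcp_pos: [0.5082, 0.0057, 0.1994]
orientation: [0.0, 0.091, 0.996, 0.0]
wrist_force: [0.0, -0.3, -0.1]
finger_gap: 0.0854
grip_force: 0.0
at [-0.0053  0.0148  0.1994] travel [-0.015  0.099  0.87 ] rot [ 0.001 -0.     0.007] F [ 0.  -0.3 -0.1] gap 0.0854 t 6.6 j6 0.04
```

```bash
python3 -m pendant '[{"travel":[-0.015,0.1,0],"rot":[0,0,0.007],"fingers":1},{"travel":[-0.015,0.1,0.2],"rot":[0,0,0.007],"fingers":1},{"travel":[-0.015,0.1,0.5],"rot":[0,0,0.007],"fingers":1},{"travel":[-0.015,0.1,0.75],"rot":[0,0,0.007],"fingers":1},{"travel":[-0.015,0.1,0.86],"rot":[0,0,0.007],"fingers":1},{"travel":[-0.015,0.1,0.86],"rot":[0,0,0.007],"fingers":0.5},{"travel":[-0.015,0.1,0.86],"rot":[0,0,0.007],"fingers":0.2},{"travel":[-0.015,0.1,0.86],"rot":[0,0,0.007],"fingers":-0.2},{"travel":[-0.015,0.1,0.86],"rot":[0,0,0.007],"fingers":-0.2},{"travel":[-0.015,0.1,0.86],"rot":[0,0,0.007],"fingers":-0.2}]' 60; python3 -c "
from h import *
go([-.0035,.0268,.17],180)"
```

```text
clock: 7.6
tcp_pos: [0.5135, 0.0168, 0.0977]
orientation: [0.001, 0.096, 0.995, 0.003]
wrist_force: [-0.8, 9.5, 1.3]
finger_gap: 0.0495
grip_force: 64.2
at [-0.0022  0.0266  0.0977] travel [ 0.01   0.005 -0.602] rot [ 0.006  0.002 -0.002] F [-0.8  9.5  1.3] gap 0.0495 t 7.6 j6 0.07
```

```bash
python3 -m pendant '[{"travel":[0,0,-0.05],"rot":[0,0,0],"fingers":-0.2},{"travel":[0,0,-0.15],"rot":[0,0,0],"fingers":-0.2},{"travel":[0,0,-0.3],"rot":[0,0,0],"fingers":-0.2},{"travel":[0,0,-0.45],"rot":[0,0,0],"fingers":-0.2},{"travel":[0,0.05,-0.5],"rot":[0,0,0.1],"fingers":-0.2},{"travel":[0,0.1,-0.5],"rot":[0,0,0.22],"fingers":-0.2},{"travel":[0,0.15,-0.5],"rot":[0,0,0.35],"fingers":-0.2},{"travel":[0,0.2,-0.5],"rot":[0,0,0.48],"fingers":-0.2},{"travel":[0,0.21,-0.5],"rot":[0,0,0.61],"fingers":-0.2},{"travel":[0,0.21,-0.5],"rot":[0,0,0.74],"fingers":-0.2}]'; python3 -c "
from h import *
go([0,.052,.158],90)"
```

```text
clock: 8.6
tcp_pos: [0.5168, 0.0392, 0.1561]
orientation: [-0.0, 0.468, 0.884, -0.0]
wrist_force: [-0.4, -1.0, -7.1]
finger_gap: 0.0492
grip_force: 65.3
at [-0.0031  0.0493  0.1561] travel [-0.003  0.035 -0.016] rot [-0.001 -0.     0.751] F [-0.4 -1.  -7.1] gap 0.0492 t 8.6 j6 0.9
```

```bash
python3 -m pendant '[{"travel":[0,0.02,0],"rot":[0,0,0.12],"fingers":-0.2},{"travel":[0,0.035,0],"rot":[0,0,0.25],"fingers":-0.2},{"travel":[0,0.035,0],"rot":[0,0,0.38],"fingers":-0.2},{"travel":[0,0.035,0],"rot":[0,0,0.51],"fingers":-0.2},{"travel":[0,0.035,0],"rot":[0,0,0.64],"fingers":-0.2},{"travel":[0,0.035,0],"rot":[0,0,0.751],"fingers":-0.2},{"travel":[0,0.035,0],"rot":[0,0,0.751],"fingers":-0.2},{"travel":[0,0.035,0],"rot":[0,0,0.751],"fingers":-0.2}]'; python3 - <<'E'
from h import *
go([0,.052,.108],90)
im,d=env.read_camera('scene'); cv2.imwrite('pics/s2.png',cv2.resize(im[140:280,220:420],None,fx=4,fy=4))
c=cloud('scene',d); f=np.stack([(c-O)@FX,(c-O)@FY,c[...,2]],-1)
for o in env.outline_of('scene','housing'):
    p=f[o['mask']&(d>0)]; print(o['conf'],np.round(np.percentile(p,[3,50,97],axis=0),4).tolist())
E
```

```text
clock: 9.4
tcp_pos: [0.5205, 0.0413, 0.1561]
orientation: [-0.0, 0.769, 0.64, -0.0]
wrist_force: [-0.1, 0.5, -7.5]
finger_gap: 0.0493
grip_force: 65.3
at [0.     0.0521 0.1561] travel [-0.001 -0.     0.4  ] rot [-0.     0.     0.007] F [-0.1  0.5 -7.5] gap 0.0493 t 9.4 j6 1.68
0.85 [[-0.2556, 0.0325, 0.0005], [-0.1935, 0.0691, 0.0569], [-0.022, 0.0957, 0.2072]]
0.75 [[-0.019, 0.0075, 0.0987], [0.0229, 0.0298, 0.1388], [0.0273, 0.0863, 0.1734]]
0.68 [[-0.1844, -0.2463, 0.0069], [-0.1316, -0.2137, 0.0675], [-0.106, -0.1768, 0.0818]]
```

View pics/s2.png

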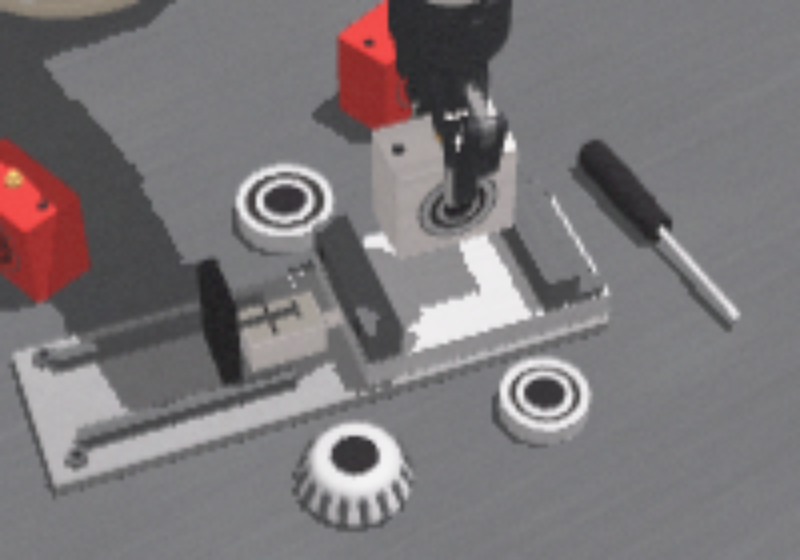

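The housing is held, turned and level above the open gap, at about (445,180) in the crop. It sits slightly toward the fixed jaw, so I'll shift it +4 mm and lower it.

```bash
python3 -m pendant '[{"travel":[0.035,0,0.03],"rot":[0,0,0.007],"fingers":-0.2},{"travel":[0.035,0,0.1],"rot":[0,0,0.007],"fingers":-0.2},{"travel":[0.035,0,0.2],"rot":[0,0,0.007],"fingers":-0.2},{"travel":[0.035,0,0.3],"rot":[0,0,0.007],"fingers":-0.2},{"travel":[0.035,0,0.38],"rot":[0,0,0.007],"fingers":-0.2},{"travel":[0.035,0,0.43],"rot":[0,0,0.007],"fingers":-0.2},{"travel":[0.035,0,0.46],"rot":[0,0,0.007],"fingers":-0.2},{"travel":[0.035,0,0.465],"rot":[0,0,0.007],"fingers":-0.2},{"travel":[0.035,0,0.465],"rot":[0,0,0.007],"fingers":-0.2}]'; python3 -c "
from h import *
go([0,.056,.0977],90)"
```

```text
clock: 10.4
tcp_pos: [0.5217, 0.0456, 0.1003]
orientation: [0.0, 0.772, 0.636, 0.0]
wrist_force: [-0.0, 0.5, -7.2]
finger_gap: 0.0492
grip_force: 65.3
at [0.0005 0.0565 0.1003] travel [-0.004 -0.004  0.022] rot [ 0.     0.    -0.002] F [-0.   0.5 -7.2] gap 0.0492 t 10.4 j6 1.7
```

```bash
python3 -m pendant '[{"travel":[0,0,0.004],"rot":[0,0,0],"fingers":-0.2},{"travel":[0,0,0.008],"rot":[0,0,0],"fingers":-0.2},{"travel":[0,0,0.012],"rot":[0,0,0],"fingers":-0.2},{"travel":[0,0,0.015],"rot":[0,0,0],"fingers":-0.2},{"travel":[0,0,0.018],"rot":[0,0,0],"fingers":-0.2},{"travel":[0,0,0.018],"rot":[0,0,0],"fingers":-0.2}]'; python3 -c "
from h import *
go([0,.056,.0977],90)"
```

```text
clock: 11.0
tcp_pos: [0.5214, 0.0456, 0.0979]
orientation: [0.0, 0.772, 0.636, -0.0]
wrist_force: [-0.2, -0.0, -7.8]
finger_gap: 0.049
grip_force: 65.3
at [0.0002 0.0565 0.0979] travel [-0.004 -0.001  0.002] rot [-0.     0.    -0.002] F [-0.2 -0.  -7.8] gap 0.049 t 11.0 j6 1.7
```

```bash
python3 -m pendant '[{"travel":[0,0,0.003],"rot":[0,0,0],"fingers":-0.2},{"travel":[0,0,0.006],"rot":[0,0,0],"fingers":-0.2},{"travel":[0,0,0.009],"rot":[0,0,0],"fingers":-0.2},{"travel":[0,0,0.009],"rot":[0,0,0],"fingers":-0.2}]'; python3 -c "
from h import *
go([0,.056,.0977],90)"
```

```text
clock: 11.4
tcp_pos: [0.5216, 0.0457, 0.0976]
orientation: [0.0, 0.772, 0.636, 0.0]
wrist_force: [-2.2, -0.3, 2.5]
finger_gap: 0.0492
grip_force: 66.4
at [0.0003 0.0565 0.0976] travel [-0.005 -0.002 -0.001] rot [ 0.    -0.    -0.002] F [-2.2 -0.3  2.5] gap 0.0492 t 11.4 j6 1.7
```

```bash
python3 -m pendant '[{"travel":[0,0,0],"rot":[0,0,0],"fingers":0.3},{"travel":[0,0,0],"rot":[0,0,0],"fingers":0.7},{"travel":[0,0,0],"rot":[0,0,0],"fingers":1},{"travel":[0,0,0],"rot":[0,0,0],"fingers":1},{"travel":[0,0,-0.2],"rot":[0,0,0],"fingers":1},{"travel":[0,0,-0.6],"rot":[0,0,0],"fingers":1},{"travel":[0,0,-0.9],"rot":[0,0,0],"fingers":1},{"travel":[-0.35,0,-0.9],"rot":[0,0,-0.1],"fingers":1},{"travel":[-0.7,0,-0.9],"rot":[0,0,-0.23],"fingers":1},{"travel":[-1,0,-0.9],"rot":[0,0,-0.36],"fingers":1}]'; python3 - <<'E'
from h import *
go([0,-.110,.2],180)
im,d=env.read_camera('top'); c=cloud('top',d); f=np.stack([(c-O)@FX,(c-O)@FY,c[...,2]],-1)
for z0,z1 in [(.055,.072),(.105,.12)]:
    mk=((abs(f[...,0])<.07)&(f[...,1]>-.03)&(f[...,1]<.15)&(f[...,2]>z0)&(f[...,2]<z1)).astype(np.uint8)
    n,l,st,_=cv2.connectedComponentsWithStats(mk)
    for i in range(1,n):
        if st[i,4]>80: print(z0,st[i,4],cv2.minAreaRect(f[l==i][:,:2].astype(np.float32)),np.median(f[l==i][:,2]))
E
```

```text
clock: 12.4
tcp_pos: [0.4986, -0.0736, 0.2056]
orientation: [0.001, 0.636, 0.771, 0.0]
wrist_force: [0.7, 0.3, 0.2]
finger_gap: 0.0854
grip_force: 0.0
at [ 2.000e-04 -6.490e-02  2.056e-01] travel [-0.348 -0.142  0.047] rot [ 0.     0.002 -1.136] F [0.7 0.3 0.2] gap 0.0854 t 12.4 j6 1.07
0.055 377 ((-0.00025128573179244995, 0.11752823740243912), (0.025130992755293846, 0.10964339971542358), 89.87899780273438) 0.06433505551408292
0.055 374 ((0.00012384727597236633, -0.012292452156543732), (0.11013362556695938, 0.025758912786841393), 0.15327446162700653) 0.06475020913107127
0.105 617 ((-0.0008979402482509613, 0.054876334965229034), (0.08396247774362564, 0.05006403848528862), 89.69635772705078) 0.11248067347676116
```

Placed well: x −1 mm, y 55 mm, yaw error about 0.3°. Back to the grip.

```bash
python3 -m pendant '[{"travel":[-0.17,-0.07,0],"rot":[0,0,-0.13],"fingers":1},{"travel":[-0.348,-0.142,0],"rot":[0,0,-0.26],"fingers":1},{"travel":[-0.348,-0.142,0],"rot":[0,0,-0.39],"fingers":1},{"travel":[-0.348,-0.142,0],"rot":[0,0,-0.52],"fingers":1},{"travel":[-0.348,-0.142,0],"rot":[0,0,-0.65],"fingers":1},{"travel":[-0.348,-0.142,0],"rot":[0,0,-0.78],"fingers":1},{"travel":[-0.348,-0.142,0],"rot":[0,0,-0.91],"fingers":1},{"travel":[-0.348,-0.142,0],"rot":[0,0,-0.98],"fingers":1}]';  python3 -c "
from h import *
go([0,-.110,.084],180)"
```

```text
clock: 13.25
tcp_pos: [0.4896, -0.1163, 0.2049]
orientation: [0.0, 0.177, 0.984, -0.0]
wrist_force: [-0.9, 0.8, -0.0]
finger_gap: 0.0855
grip_force: 0.0
at [-0.0005 -0.1085  0.2049] travel [-0.006 -0.011  1.008] rot [-0.     0.    -0.159] F [-0.9  0.8 -0. ] gap 0.0855 t 13.25 j6 -0.04
```

```bash
python3 -m pendant '[{"travel":[0,0,0],"rot":[0,0,-0.1],"fingers":1},{"travel":[0,0,0],"rot":[0,0,-0.159],"fingers":1},{"travel":[0,0,0],"rot":[0,0,-0.159],"fingers":1}]';  python3 - <<'E'
from h import *
s=env.get_state()
im,d=env.read_camera('wrist'); c=cloud('wrist',d)
f=np.stack([(c-O)@FX,(c-O)@FY,c[...,2]],-1)
m=(abs(f[...,0])<.05)&(abs(f[...,1]+.11)<.03)&(abs(f[...,2]-.093)<.006)
print(cv2.minAreaRect(f[m][:,:2].astype(np.float32)))
go([0,-.110,.084],180)
E
```

```text
clock: 13.55
tcp_pos: [0.4896, -0.1162, 0.2049]
orientation: [0.0, 0.097, 0.995, -0.0]
wrist_force: [-0.0, 0.5, 0.1]
finger_gap: 0.0856
grip_force: 0.0
((0.0013951603323221207, -0.10736565291881561), (0.013756303116679192, 0.04930780455470085), 89.27037048339844)
at [-0.0006 -0.1085  0.2049] travel [-0.005 -0.012  1.008] rot [-0.     0.    -0.005] F [ 0.7 -0.2  0. ] gap 0.0855 t 13.6 j6 -0.2
```

```bash
python3 -m pendant '[{"travel":[0,0.004,0.4],"rot":[0,0,0],"fingers":1},{"travel":[0,0.004,0.8],"rot":[0,0,0],"fingers":1},{"travel":[0,0.004,1],"rot":[0,0,0],"fingers":1},{"travel":[0,0.004,1],"rot":[0,0,0],"fingers":0},{"travel":[0,0.004,1],"rot":[0,0,0],"fingers":-0.3},{"travel":[0,0.004,1],"rot":[0,0,0],"fingers":-0.6},{"travel":[0,0.004,1],"rot":[0,0,0],"fingers":-1},{"travel":[0,0.004,1],"rot":[0,0,0],"fingers":-1},{"travel":[0,0.004,1],"rot":[0,0,0],"fingers":-1},{"travel":[0,0.004,1],"rot":[0,0,0],"fingers":-1}]' 50; python3 -c "
from h import *
go([0,-.139,.084],180)"
```

```text
clock: 14.6
tcp_pos: [0.4907, -0.1162, 0.0865]
orientation: [0.002, 0.096, 0.995, -0.0]
wrist_force: [-0.9, -0.1, 5.1]
finger_gap: 0.0129
grip_force: 51.5
at [ 0.0006 -0.1083  0.0865] travel [ 0.004 -0.256  0.021] rot [-0.     0.003 -0.003] F [-0.9 -0.1  5.1] gap 0.0129 t 14.6 j6 -0.2
```

```bash
python3 -m pendant '[{"travel":[0,-0.025,0],"rot":[0,0,0],"fingers":-1},{"travel":[0,-0.05,0],"rot":[0,0,0],"fingers":-1},{"travel":[0,-0.075,0],"rot":[0,0,0],"fingers":-1},{"travel":[0,-0.1,0],"rot":[0,0,0],"fingers":-1},{"travel":[0,-0.125,0],"rot":[0,0,0],"fingers":-1},{"travel":[0,-0.15,0],"rot":[0,0,0],"fingers":-1},{"travel":[0,-0.175,0],"rot":[0,0,0],"fingers":-1},{"travel":[0,-0.2,0],"rot":[0,0,0],"fingers":-1},{"travel":[0,-0.225,0],"rot":[0,0,0],"fingers":-1},{"travel":[0,-0.25,0],"rot":[0,0,0],"fingers":-1}]'; cat > look.py <<'E'
from h import *
import sys
go([0,-.149,.084],180)
im,d=env.read_camera('top'); c=cloud('top',d); f=np.stack([(c-O)@FX,(c-O)@FY,c[...,2]],-1)
for z0,z1 in [(.055,.072),(.105,.12)]:
    mk=((abs(f[...,0])<.07)&(f[...,1]>-.03)&(f[...,1]<.15)&(f[...,2]>z0)&(f[...,2]<z1)).astype(np.uint8)
    n,l,st,_=cv2.connectedComponentsWithStats(mk)
    for i in range(1,n):
        if st[i,4]>80: print(z0,st[i,4],np.round(np.hstack([np.ravel(a) for a in cv2.minAreaRect(f[l==i][:,:2].astype(np.float32))]),4))
E
python3 look.py
```

```text
clock: 15.6
tcp_pos: [0.4854, -0.1432, 0.0865]
orientation: [0.002, 0.096, 0.995, 0.002]
wrist_force: [3.2, 10.2, 6.9]
finger_gap: 0.0132
grip_force: 51.7
at [ 0.0005 -0.1358  0.0865] travel [ 0.004 -0.11   0.02 ] rot [ 0.005  0.004 -0.001] F [ 3.2 10.2  6.9] gap 0.0132 t 15.6 j6 -0.26
0.055 344 [-0.0002  0.1068  0.1099  0.0249  0.1206]
0.055 372 [-0.00000e+00 -1.22000e-02  2.55000e-02  1.09700e-01  8.99149e+01]
0.105 612 [-0.0007  0.0525  0.0502  0.0837  0.0194]
```

Now dragging the housing toward the fixed jaw, with pull about 17 mm. I'll continue slowly.

```bash
python3 -m pendant '[{"travel":[0,-0.012,0],"rot":[0,0,0],"fingers":-1},{"travel":[0,-0.024,0],"rot":[0,0,0],"fingers":-1},{"travel":[0,-0.036,0],"rot":[0,0,0],"fingers":-1},{"travel":[0,-0.048,0],"rot":[0,0,0],"fingers":-1},{"travel":[0,-0.06,0],"rot":[0,0,0],"fingers":-1},{"travel":[0,-0.07,0],"rot":[0,0,0],"fingers":-1},{"travel":[0,-0.07,0],"rot":[0,0,0],"fingers":-1}]'; python3 look.py
```

```text
clock: 16.35
tcp_pos: [0.4839, -0.1515, 0.0865]
orientation: [0.002, 0.096, 0.995, 0.002]
wrist_force: [3.8, 10.3, 6.8]
finger_gap: 0.0131
grip_force: 51.7
at [ 0.0005 -0.1443  0.0865] travel [ 0.005 -0.04   0.021] rot [ 0.005  0.004 -0.001] F [ 3.8 10.3  6.8] gap 0.0131 t 16.35 j6 -0.27
0.055 349 [-0.      0.098   0.1097  0.0256  0.0083]
0.055 373 [ 0.0002 -0.0123  0.1102  0.0257  0.1761]
0.105 619 [-0.0007  0.0433  0.0504  0.0837  0.0071]
```

```bash
python3 -m pendant '[{"travel":[0,-0.01,0],"rot":[0,0,0],"fingers":-1},{"travel":[0,-0.02,0],"rot":[0,0,0],"fingers":-1},{"travel":[0,-0.03,0],"rot":[0,0,0],"fingers":-1},{"travel":[0,-0.04,0],"rot":[0,0,0],"fingers":-1},{"travel":[0,-0.04,0],"rot":[0,0,0],"fingers":-1}]'; python3 look.py; python3 - <<'E'
from h import *
im,d=env.read_camera('scene'); cv2.imwrite('pics/s3.png',cv2.resize(im[170:270,225:355],None,fx=6,fy=6,interpolation=cv2.INTER_CUBIC))
E
```

```text
clock: 16.9
tcp_pos: [0.483, -0.1557, 0.0865]
orientation: [0.002, 0.095, 0.995, 0.003]
wrist_force: [3.0, 11.0, 6.9]
finger_gap: 0.0129
grip_force: 51.8
at [ 0.0005 -0.1485  0.0865] travel [ 0.004 -0.004  0.021] rot [ 0.006  0.004 -0.001] F [ 3.  11.   6.9] gap 0.0129 t 16.9 j6 -0.28
0.055 350 [-1.00000e-04  9.70000e-02  2.52000e-02  1.09500e-01  8.99743e+01]
0.055 372 [ 0.00000e+00 -9.10000e-03  3.11000e-02  1.10000e-01  8.93292e+01]
0.105 616 [-0.0007  0.0427  0.0504  0.0837  0.3863]
```

View pics/s3.png

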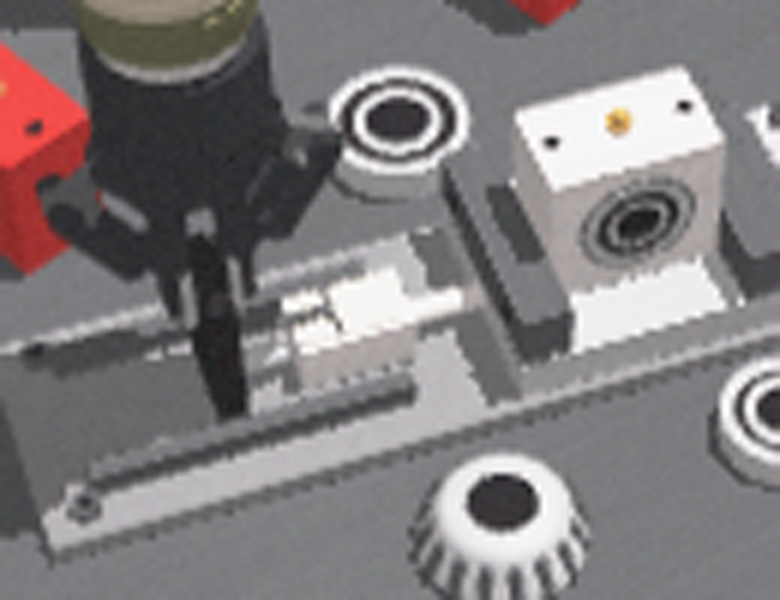

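The pointer tip (≈325,300) is at the black line (≈328,320), and the jaw reads about 44 mm. I'll pull 0.7 mm more and hold.

```bash
python3 -m pendant '[{"travel":[0,-0.006,0],"rot":[0,0,0],"fingers":-1},{"travel":[0,-0.006,0],"rot":[0,0,0],"fingers":-1},{"travel":[0,-0.006,0],"rot":[0,0,0],"fingers":-1},{"travel":[0,-0.006,0],"rot":[0,0,0],"fingers":-1},{"travel":[0,-0.006,0],"rot":[0,0,0],"fingers":-1},{"travel":[0,-0.006,0],"rot":[0,0,0],"fingers":-1},{"travel":[0,-0.006,0],"rot":[0,0,0],"fingers":-1},{"travel":[0,-0.006,0],"rot":[0,0,0],"fingers":-1},{"travel":[0,-0.006,0],"rot":[0,0,0],"fingers":-1},{"travel":[0,-0.006,0],"rot":[0,0,0],"fingers":-1}]'; python3 look.py; python3 - <<'E'
from h import *
im,d=env.read_camera('wrist'); cv2.imwrite('pics/w3.png',im)
E
```

```text
clock: 18.0
tcp_pos: [0.4829, -0.1562, 0.0865]
orientation: [0.002, 0.095, 0.995, 0.003]
wrist_force: [3.9, 12.1, 7.4]
finger_gap: 0.0132
grip_force: 51.8
at [ 0.0005 -0.149   0.0865] travel [0.004 0.    0.021] rot [ 0.006  0.004 -0.001] F [ 3.9 12.1  7.4] gap 0.0132 t 18.0 j6 -0.28
0.055 353 [-1.00000e-04  9.73000e-02  2.57000e-02  1.10200e-01  8.99865e+01]
0.055 374 [ 0.     -0.0079  0.1099  0.0346  0.1389]
0.105 613 [-0.0008  0.0427  0.0504  0.0837  0.7464]
```

View pics/w3.png

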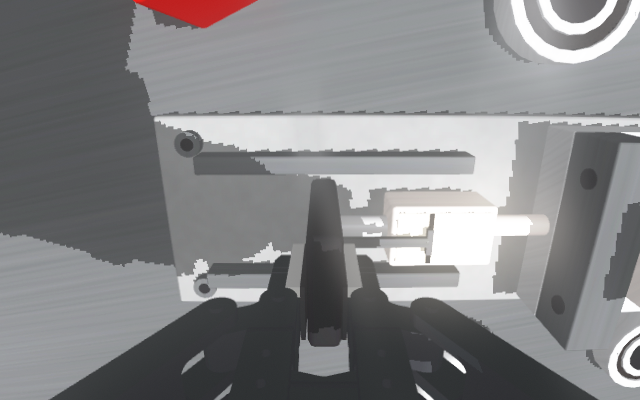

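The pointer tip meets the line at (430,240) and has been held for over a second. I'll ease the grip back nearly home, release it and retreat.

```bash
python3 -m pendant '[{"travel":[0,0.03,0],"rot":[0,0,0],"fingers":-1},{"travel":[0,0.06,0],"rot":[0,0,0],"fingers":-1},{"travel":[0,0.09,0],"rot":[0,0,0],"fingers":-1},{"travel":[0,0.12,0],"rot":[0,0,0],"fingers":-1},{"travel":[0,0.145,0],"rot":[0,0,0],"fingers":-1},{"travel":[0,0.145,0],"rot":[0,0,0],"fingers":-1},{"travel":[0,0.145,0],"rot":[0,0,0],"fingers":-0.5},{"travel":[0,0.145,0],"rot":[0,0,0],"fingers":0.5},{"travel":[0,0.145,0],"rot":[0,0,0],"fingers":1},{"travel":[0,0.145,0],"rot":[0,0,0],"fingers":1}]' && python3 -m pendant '[{"travel":[0,0,-0.2],"rot":[0,0,0],"fingers":1},{"travel":[0,0,-0.6],"rot":[0,0,0],"fingers":1},{"travel":[0,0,-1],"rot":[0,0,0],"fingers":1},{"travel":[0,-0.4,-1],"rot":[0,0,0],"fingers":1},{"travel":[0,-0.8,-1],"rot":[0,0,0],"fingers":1},{"travel":[0,-1,-1],"rot":[0,0,0],"fingers":1},{"travel":[0,-1,-1],"rot":[0,0,0],"fingers":1},{"travel":[0,-1,-1],"rot":[0,0,0],"fingers":1}]'; python3 look.py; python3 - <<'E'
from h import *
im,d=env.read_camera('top'); c=cloud('top',d); f=np.stack([(c-O)@FX,(c-O)@FY,c[...,2]],-1)
m=(abs(f[...,0])<.05)&(abs(f[...,1]+.135)<.04)&(abs(f[...,2]-.093)<.007)
print('grip',cv2.minAreaRect(f[m][:,:2].astype(np.float32)))
im,d=env.read_camera('scene'); cv2.imwrite('pics/s4.png',cv2.resize(im[140:290,200:420],None,fx=3.6,fy=3.6,interpolation=cv2.INTER_CUBIC))
E
```

```text
clock: 19.1
tcp_pos: [0.4841, -0.1422, 0.0847]
orientation: [-0.0, 0.097, 0.995, -0.0]
wrist_force: [-0.4, 0.0, 1.1]
finger_gap: 0.0642
grip_force: 0.0
clock: 19.9
tcp_pos: [0.4608, -0.2599, 0.2045]
orientation: [-0.001, 0.097, 0.995, 0.0]
wrist_force: [0.5, 1.0, -0.5]
finger_gap: 0.0854
grip_force: 0.0
at [-0.0016 -0.255   0.2045] travel [-0.01   0.883  1.005] rot [ 0.001 -0.001 -0.005] F [ 0.5  1.  -0.5] gap 0.0854 t 19.9 j6 -0.47
0.055 352 [-1.00000e-04  9.74000e-02  2.61000e-02  1.09700e-01  8.99493e+01]
0.055 373 [-1.000e-04 -7.800e-03  1.096e-01  3.450e-02  1.341e-01]
0.105 617 [-0.0008  0.0427  0.0502  0.0836  0.3446]
grip ((-0.000496353954076767, -0.13036227226257324), (0.04881969839334488, 0.014374175108969212), 0.8247382044792175)
```

View pics/s4.png

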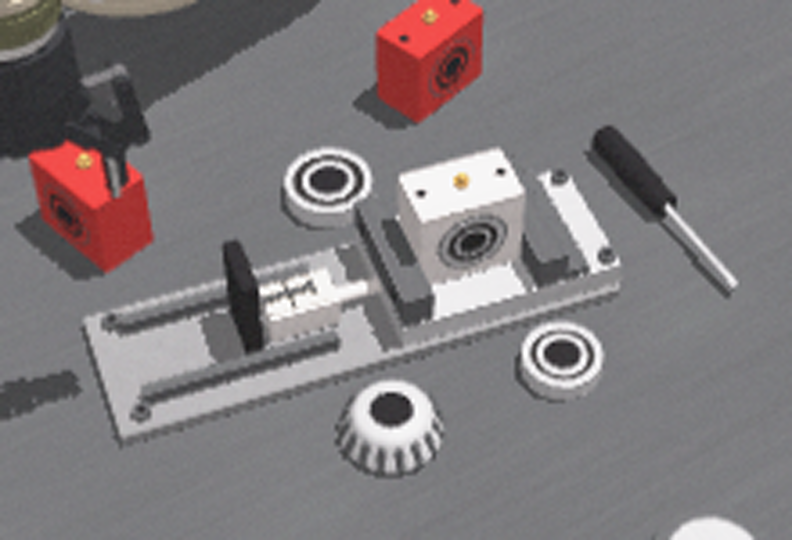

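The housing (≈465,215) is held between both jaws with its bearing faces clear. The grip is home at y ≈ −130 mm with the jaw at ≈ 44.5 mm, nothing around it has moved, and the arm is clear.

```bash
python3 -c "
from workcell import env
print(env.hand_in())"
```

```text
the job is handed in; nothing more can be done
None
```

The job is handed in, with no verdict shown: by my last camera check the housing was turned a quarter and held between both jaws (jaw ≈ 44.5 mm), the grip was home after more than a second with the pointer at the line, and the nearby loose parts looked undisturbed.

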